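Lock a shoe last into its cradle with the spring catch

ROBOT

A 7-joint arm with a two-finger parallel gripper is mounted at the origin on the work surface. World frame = base frame: x ahead of the robot, y to its left, z up, the work surface at z = 0. Lengths are in m, angles in degrees, forces in N, time in s.
With the tool pointing down it reaches from about 0.425 to 0.875 m from the base axis. Payload 4.7 kg.
Tool frame: the origin (TCP) lies between the finger pads; the fingertips stand 8 mm ahead of it and the grasp point (between the pads) lies 11 mm behind it; z points along the fingers, y is the line along which they close (so a half turn about z gives the same grasp; the last joint's range is limited). The gripper opens to 87 mm and grips with 3 to 60 N. Pads are 19 mm wide; open, the fingers measure 117 mm over their backs; the gripper's body (75 mm by 190 mm) begins 51 mm behind the grasp point.
Start: joints at [-64.166, 18.392, -4.016, 83.108, 1.295, 78.541, -3.26], TCP at [0.275, 0.589, 0.231] pointing down, gripper open.
Joint ranges: [-163.93, 163.93], [-17.29, 119.83], [-79.2, 71.16], [3.27, 140.29], [-89.18, 269.18], [5.43, 117.66], [-154.24, 154.24]. Speed limits (degrees/s): [147.25, 147.25, 180, 180, 180, 180, 180].

INTERFACE

Orientations are given as [roll, pitch, yaw] about the fixed x, y, z axes, in that order (R = Rz(yaw) Ry(pitch) Rx(roll)).
In Python, from cell import env, viewer gives the robot as it stands. The module is installed in compiled form; this text tells all that it offers.
- The arm moves only by the tool arm_command, never from a script. Its argument "series" is a list of rows, each a list of 2 entries, a list of its own where there are three numbers: the shift along the tool's x, y, z in mm, then the turn about the tool's z in rad. A call has exactly 5 rows; each row is the pose to reach, as a shift and turn from the pose commanded when the call began, along the tool's axes at that moment; what a row does not reach only later rows make up. A row lasts 1/10 s, in which the tool goes at most 50 mm and 8.59 degrees, less where a joint would pass 70% of its speed; a pose out of reach is approached as far as the arm can. A call with a gripper value outside its range is refused whole. "grip" is the gripper command: -1 is fully open, 1 is shut, values between are in proportion, set as the call begins (left out, the last holds). The fingers move at their own pace and stop on an object; "grip_force" is the grip in N (left out, the last holds). Time passes only in rows, so rows that repeat a pose let the fingers close, or fill a call up. It gives the time, the measured TCP pose, the force, the opening and the grip force at its end, in the units of the state.
- env.get_obs(): the state, without advancing time (a new reading comes with each control period).
- viewer.read_camera(name): name is "side" or "top" or "wrist"; returns (picture, depth): 400x640x3 uint8, blue, green, red; 400x640 float32, m along the optical axis (not along the pixel's ray), 0 where there is no reading.
- viewer.calibration(name): a dict with "K" (3x3 intrinsics, pixels), "T" (4x4, takes a point from camera to world coordinates); the wrist camera has in their place "hand_eye" (4x4, takes a point from camera to tool coordinates, whose origin is the TCP and whose axes are the flange's). Camera axes: x right, y up, looking along -z (the intrinsics and any distortion apply to the point x, -y, -z); pixel columns grow to the right and rows downward; lengths in m; the calibration is good to about 2 mm. A picture is of the moment at which its call begins: read the wrist's pose just before it. calibration takes no time and is no camera call.
- env.sign_off(): hands the job in; it is judged then, once.
The state is a dict: "time_s": time; "qpos": joint angles; "joint_velocities": joint speeds; "effort": joint torques, N m; "tool_pos": TCP position; "tool_rot": TCP orientation; "force": force on the tool from outside, world axes, zero at the start; "wrist_torque": the same for the moment, N m; "grip_width": finger opening in m; "grasp_force": force on a finger pad.
Only numpy, scipy, OpenCV 4.12 (cv2) and the standard library are available. Lean on these libraries where they do the work, as an engineer would, in place of code of your own. Each camera call takes 0.05 s, during which the arm holds its last target. There are 200 camera calls.

TASK

Lay the wooden last upright in the green cradle, sole on the bed and toe towards the toe stop. Then gently press down the yellow spring catch and slide the blue heel stop up to the last until the catch pops up through the hole in the red plate, so that the last is locked in. Do not force the catch, drag the heel stop while it is still locked, push on once it has popped, jam the last or disturb the other things on the bench.

Things in the scene. Friction and masses are not known exactly. Their poses are not given: they have to be found in the camera images.
- cradle: Last cradle bolted to the bench: green base plate, x -205 to +225 mm, 124 wide, 10 thick. Origin: underside, on the long centre line; x = closing direction, from heel stop to toe stop; z up. The green toe stop (72 wide, top z 60) is screwed down at a place that varies by 20 mm and is not reported: padded face at x = 170 to 190 mm.
- lane (a point): Point on the bed (plate top, z = 10 mm), cradle x = 80 mm, y = 0; axes as the cradle's. Low rails (top z 24 mm) leave a lane 76 mm wide along x for the last. Before closing, the lane between the heel stop and the toe stop is free from cradle x = -35 to at least 170 mm; once locked, 153 to 157 mm are left for the 150 mm last.
- start_hole (a point): Centre of the 18 (x) x 20 mm start hole in the top face (z = 55 mm) of the square steel outer tube: cradle x -205 to -55 mm, 44 wide, top wall 4 thick. A 10 mm slot leads from it in +x to the target hole of the same size, in the red plate, which is one piece with the toe stop: its centre is 50 to 70 mm on, not reported, to be felt. The slot ends there.
- heel_stop_top (a point): Middle of the top edge of the blue heel stop, an upright plate 10 mm thick (cradle x); upper tab 36 mm wide, z 72 to 106 mm above the bench; below it 60 mm wide. Its back can be pushed above the tube (top z 55 mm). Axes as the cradle's; at the start at cradle x = -40 mm. Moves with the stop.
- heel_face (a point): Foot of the heel stop's pushing face, in its middle, on the bed (z = 10 mm). Axes as the cradle's; at the start at cradle x = -35 mm, which grows as the stop slides closed. The inner tube behind the plate slides with about 1 mm of play in the outer tube, greased: a few N to push, plus the last. Locked, with 1.5 mm play each way, while the catch is up in a hole.
- catch (a joint): How far the spring catch is pressed down, m: 0 = up, popped through a hole. Past 6 mm its 15 x 14 mm brass shoulder is below the wall and the stop can slide; at 7.7 mm the yellow bar's lugs rest hard on the tube. Let go between the holes it rides against the underside of the wall at 6 mm and pops up at the next hole. Spring: 5 N at the top, 10 N at the bottom.
- catch_top (a point): Centre of the top face of the catch's yellow bar, 20 (cradle x) x 42 (y) x 24 mm tall, on a thin neck over the tube. When up, its underside is 8 mm above the tube and this point at z = 88 mm. Axes as the cradle's; it rides with the heel stop, 115 mm behind (-x) heel_stop_top; at the start it is over the start hole.
- last_mid (a point): Centre of the child's wooden last (foot form), 150 long x 58 wide x 85 mm tall, 0.2 to 0.4 kg, 42.5 mm above its sole. x to the toe, z up. Under the middle of its upright stem: a block 45 (x) x 30 (y), 42 to 85 mm above the sole, to be gripped across its 30 mm. Heel end 62.5 mm behind this point, toe end 87.5 mm ahead; the foot beside the stem is at most 42 mm high.
- last_toe (a point): Foremost point of the last's toe, at sole level.
- hammer: Bystander: hammer lying beyond the cradle.
- awl: Bystander: awl, lying.
- shoe_brush: Bystander: brush, lying.
- polish_tin: Bystander: red tin, 70 mm across, 22 mm tall.
- spool_green: Bystander: green thread spool, 44 mm across, 54 mm tall.
- spool_white: Bystander: white thread spool, same size.
- glue_jar: Bystander: amber jar, 64 mm across, 90 mm tall.
There are look-alikes about, which are no part of the job. Of the things that look like the part that bears last_mid, take the one that is farthest from the robot's base at the start. Of the things that look like the part that bears heel_stop_top, the smaller one is meant.

How it is judged:
By the outcome, as a careful person would: the job done as asked, in the order asked, and still so for the second after the job is handed in, with the robot touching nothing.
It also fails if it takes over 67 s, if anything falls off the work surface, if the arm or the gripper's body presses on something with over 40 N, if the wrist force passes 120 N, or if a joint passes its speed limit or range.

## Working session

There is one attempt and no reset: what is moved stays moved. The work goes in short steps, Python scripts to look and compute and a tool call to move; the robot and the scene stay as the last step left them, time stands still between calls to the robot, and variables do not carry over. Pictures are saved under pics/ and viewed, at most 10 in all, crops included, and the job is handed in when it is done.

Besides the shell and the picture viewer there is one more tool, called after "Call:" in YAML: its name, and indented under it one key for each argument. arm_command: Moves the arm, as the interface text tells. Its arguments: {"type":"object","properties":{"series":{"type":"array"},"grip":{"type":"number"},"grip_force":{"type":"number"}},"required":["series"]}

```bash
mkdir -p pics; cat > h.py <<'E'
import numpy as np, cv2
from cell import env, viewer
from scipy.spatial.transform import Rotation as R
def snap(n):
    o=env.get_obs(); im,d=viewer.read_camera(n); c=viewer.calibration(n)
    if n=='wrist':
        T=np.eye(4); T[:3,:3]=R.from_euler('xyz',o['tool_rot'],degrees=True).as_matrix(); T[:3,3]=o['tool_pos']
        T=T@c['hand_eye']
    else: T=c['T']
    np.savez('%s.npz'%n,im=im,d=d,K=c['K'],T=T,dist=np.array(c.get('dist',c.get('distortion',np.zeros(5)))))
    return im,d,c
def cloud(n):
    z=np.load('%s.npz'%n); d=z['d'];K=z['K'];h,w=d.shape
    u,v=np.meshgrid(np.arange(w),np.arange(h))
    p=cv2.undistortPoints(np.stack([u.ravel(),v.ravel()],1).astype(np.float64)[:,None],K,z['dist']).reshape(h,w,2)
    P=np.stack([p[...,0]*d,-p[...,1]*d,-d],-1)@z['T'][:3,:3].T+z['T'][:3,3]
    P[d<=0]=np.nan
    return z['im'],P
E
python3 - <<'E'
from h import *
for n in ('top','side'):
    im,d,c=snap(n); cv2.imwrite(f'pics/{n}0.png',im); print(n,c.keys(),c['K'].round(1).tolist(),c['T'].round(3).tolist())
print(viewer.calibration('wrist')); print(env.get_obs())
E
```

```text
top dict_keys(['K', 'T']) [[505.9, 0.0, 327.3], [0.0, 505.9, 197.6], [0.0, 0.0, 1.0]] [[0.004, 0.984, -0.179, 0.258], [-1.0, 0.004, -0.004, 0.002], [-0.003, 0.179, 0.984, 1.513], [0.0, 0.0, 0.0, 1.0]]
side dict_keys(['K', 'T']) [[470.9, 0.0, 321.7], [0.0, 470.9, 193.3], [0.0, 0.0, 1.0]] [[-1.0, -0.013, 0.028, 0.588], [0.028, -0.781, 0.624, 1.006], [0.014, 0.624, 0.781, 1.326], [0.0, 0.0, 0.0, 1.0]]
{'K': array([[304.4614975 ,   0.        , 320.11498738],
       [  0.        , 304.4614975 , 199.16642789],
       [  0.        ,   0.        ,   1.        ]]), 'hand_eye': array([[-2.98965489e-04,  9.59951409e-01,  2.80166385e-01,
         7.53246876e-02],
       [ 9.99999884e-01,  3.92535036e-04, -2.77867408e-04,
        -5.41144628e-04],
       [-3.76714332e-04,  2.80166270e-01, -9.59951415e-01,
        -1.54589625e-01],
       [ 0.00000000e+00,  0.00000000e+00,  0.00000000e+00,
         1.00000000e+00]])}
{'time_s': 0.1, 'qpos': array([-64.16546178,  18.43477527,  -4.0168961 ,  83.16880436,
         1.29659112,  78.54142273,  -3.26050525]), 'joint_velocities': array([ 0.06394195, -0.136366  , -0.04108011, -0.1115105 , -0.04040753,
       -0.01920539, -0.04185182]), 'effort': array([-2.38567436e-04, -4.92572129e+01, -4.05875249e-01, -3.13398671e+01,
       -6.42592530e-02,  3.95178166e-02,  7.43207283e-05]), 'tool_pos': array([0.2748078 , 0.58850739, 0.22956368]), 'tool_rot': array([-1.79900327e+02,  6.66662199e-03,  1.54976189e+02]), 'force': array([-0.28118997, -0.01140644, -0.10684529]), 'wrist_torque': array([-0.00614955, -0.04129322,  0.00021414]), 'grasp_force': 0.0, 'grip_width': 0.08681564104605109}
```

View pics/top0.png

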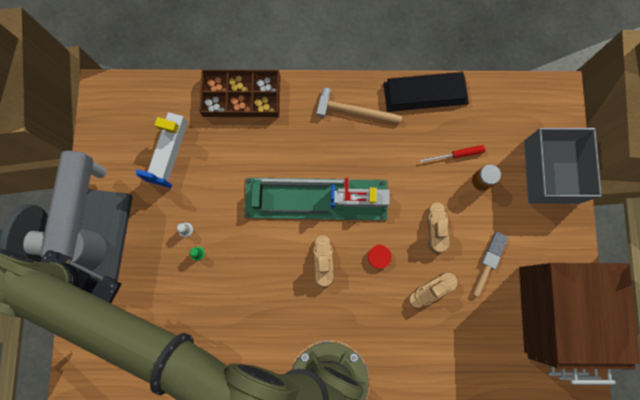

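View pics/side0.png

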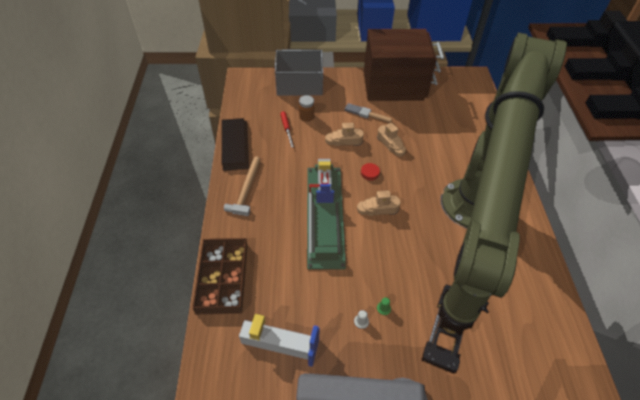

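Lasts in the top picture are at (323,261), (433,291) and (438,228). Blue heel stops are at (335,197) in the green cradle, and at (155,180) on the larger loose look-alike. Next I measure how far each one is from the base.

```bash
python3 - <<'E'
from h import *
im,P=cloud('top')
hsv=cv2.cvtColor(im,cv2.COLOR_BGR2HSV)
for n,(u,v,r) in dict(A=(323,261,34),B=(433,291,32),C=(438,228,32)).items():
    q=P[v-r:v+r,u-r:u+r].reshape(-1,3)
    for lo,hi in((.012,.2),(.055,.2)):
        s=q[(q[:,2]>lo)&(q[:,2]<hi)]
        if len(s)<5: continue
        c,sz,a=cv2.minAreaRect(s[:,:2].astype(np.float32)*1000)
        print(n,lo,len(s),'med',s.mean(0).round(3),'rect',np.round(c),np.round(sz),round(a,1),'zmax',s[:,2].max().round(3),'dist',np.hypot(*c).round())
# green plate
for nm,lo,hi in(('green',(60,90,40),(90,255,255)),('yellow',(22,150,100),(35,255,255)),('blue',(105,150,60),(130,255,255)),('red',(0,170,80),(8,255,255))):
    m=cv2.inRange(hsv,lo,hi); k,l,st,ce=cv2.connectedComponentsWithStats(m)
    for i in range(1,k):
        if st[i,4]>25:
            s=P[l==i]; s=s[np.isfinite(s[:,0])]
            c,sz,a=cv2.minAreaRect(s[:,:2].astype(np.float32)*1000)
            print(nm,ce[i].round(),st[i,4],np.round(c),np.round(sz),round(a,1),np.percentile(s[:,2],[5,50,95]).round(3))
cv2.imwrite('pics/crop1.png',cv2.resize(im[160:320,230:500],None,fx=2.9,fy=2.9,interpolation=cv2.INTER_CUBIC))
E
```

```text
A 0.012 838 med [0.34  0.019 0.047] rect [344.  21.] [147.  56.] 2.4 zmax 0.092 dist 345.0
A 0.055 170 med [0.331 0.019 0.085] rect [332.  19.] [45. 28.] 0.2 zmax 0.092 dist 332.0
B 0.012 922 med [ 0.259 -0.294  0.046] rect [ 258. -297.] [ 58. 149.] 28.6 zmax 0.093 dist 393.0
B 0.055 202 med [ 0.264 -0.305  0.082] rect [ 264. -307.] [30. 45.] 31.1 zmax 0.093 dist 405.0
C 0.012 867 med [ 0.437 -0.315  0.046] rect [ 434. -324.] [143. 111.] 40.7 zmax 0.092 dist 542.0
C 0.055 200 med [ 0.429 -0.317  0.081] rect [ 430. -319.] [44. 31.] 0.8 zmax 0.092 dist 536.0
green [302. 203.] 3196 [527.  45.] [423. 118.] 89.2 [0.005 0.011 0.058]
green [367. 184.] 239 [ 573. -113.] [107.  26.] 86.7 [0.005 0.011 0.017]
green [339. 186.] 31 [567. -26.] [17. 21.] 5.7 [0.006 0.012 0.032]
green [197. 253.] 143 [361. 389.] [28. 38.] 70.6 [0.007 0.037 0.058]
yellow [237.  85.] 81 [886. 294.] [58. 26.] 64.1 [0.009 0.017 0.023]
yellow [261. 106.] 74 [819. 216.] [47. 28.] 64.7 [0.013 0.017 0.023]
yellow [165. 124.] 216 [745. 504.] [116.  39.] 56.4 [0.086 0.107 0.112]
yellow [372. 195.] 87 [ 527. -122.] [15. 40.] 89.0 [0.082 0.089 0.092]
blue [152. 178.] 219 [575. 518.] [77. 12.] 75.9 [0.035 0.091 0.136]
blue [332. 195.] 72 [536.  -7.] [73.  9.] 0.1 [0.011 0.08  0.111]
red [469. 151.] 258 [ 676. -421.] [ 25. 100.] 11.2 [0.013 0.022 0.028]
red [347. 189.] 75 [551. -51.] [64. 15.] 0.2 [0.05  0.056 0.06 ]
red [379. 256.] 462 [ 356. -146.] [69. 68.] 8.3 [0.014 0.022 0.027]
```

View pics/crop1.png

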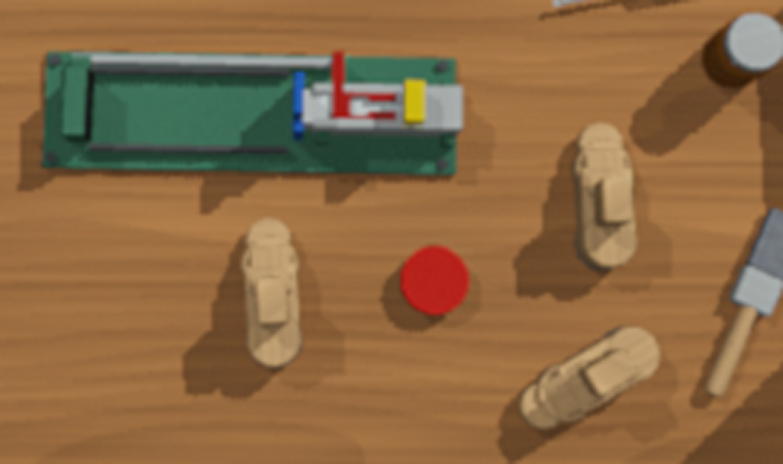

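Last C, at crop (605,197), is 540 mm away and so the farthest: it is the target. The heel stop meant is the one in the cradle, at crop (298,105), and the toe stop is at its left end (75,97). I'll move the wrist camera over the cradle at tool yaw 90.

```bash
cat >> h.py <<'E'
def go(x,y,z,yaw):
    o=env.get_obs(); Rm=R.from_euler('xyz',o['tool_rot'],degrees=True)
    d=Rm.inv().apply(np.array([x,y,z])-o['tool_pos'])*1000
    t=-np.radians((yaw-o['tool_rot'][2]+180)%360-180)
    print('t',round(o['time_s'],2),'pos',o['tool_pos'].round(4),'rot',o['tool_rot'].round(2),'F',o['force'].round(2),'w',round(o['grip_width'],4),'shift',d.round(1),'turn',round(t,3),'q',o['qpos'].round())
E
python3 -c "
from h import *
go(.5,0,.33,90)"
```

```text
t 0.1 pos [0.2748 0.5885 0.2296] rot [-1.7990e+02  1.0000e-02  1.5498e+02] F [-0.28 -0.01 -0.11] w 0.0868 shift [-453.  -438.2  -99.6] turn 1.134 q [-64.  18.  -4.  83.   1.  79.  -3.]
```

Call:
arm_command:
  series:
    - [[-33, -32, -20], 0.14]
    - [[-66, -64, -40], 0.28]
    - [[-99, -96, -60], 0.42]
    - [[-132, -128, -80], 0.56]
    - [[-165, -160, -100], 0.7]

```text
time_s: 0.6
tool_pos: [0.3569, 0.3727, 0.3307]
tool_rot: [-180.0, 0.0, 114.5]
force: [0.6, -0.7, 0.6]
grip_width: 0.087
grasp_force: 0.0
```

```bash
python3 -c "
from h import *
go(.5,0,.33,90)"
```

```text
t 0.6 pos [0.3569 0.3727 0.3307] rot [-1.7997e+02  1.0000e-02  1.1454e+02] F [ 0.61 -0.67  0.55] w 0.087 shift [-398.5  -24.6    0.7] turn 0.428 q [-55.   0.   6.  93.  -0.  87. -25.]
```

Call:
arm_command:
  series:
    - [[-45, -3, 0], 0.12]
    - [[-90, -6, 0], 0.24]
    - [[-135, -9, 0], 0.36]
    - [[-180, -12, 0], 0.428]
    - [[-225, -14, 0], 0.428]

```text
time_s: 1.1
tool_pos: [0.4386, 0.1628, 0.3301]
tool_rot: [-180.0, -0.0, 90.3]
force: [0.7, 0.5, 0.7]
grip_width: 0.0868
grasp_force: 0.0
```

Call:
arm_command:
  series:
    - [[-40, 10, 0], 0]
    - [[-80, 21, 0], 0]
    - [[-120, 31, 0], 0]
    - [[-160, 42, 0], 0]
    - [[-160, 42, 0], 0]

```text
time_s: 1.6
tool_pos: [0.482, -0.0021, 0.3304]
tool_rot: [180.0, 0.1, 89.7]
force: [-0.1, 0.3, -0.2]
grip_width: 0.0869
grasp_force: 0.0
```

```bash
python3 - <<'E'
from h import *
go(.43,-.318,.33,0)
im,d,c=snap('wrist'); cv2.imwrite('pics/w1.png',im)
E
```

```text
t 1.6 pos [ 0.482  -0.0021  0.3304] rot [1.7996e+02 1.2000e-01 8.9730e+01] F [-0.09  0.28 -0.21] w 0.0869 shift [-316.2  -50.5    1. ] turn 1.566 q [-35.  -6.  30.  98.   3.  87.  -6.]
```

View pics/w1.png

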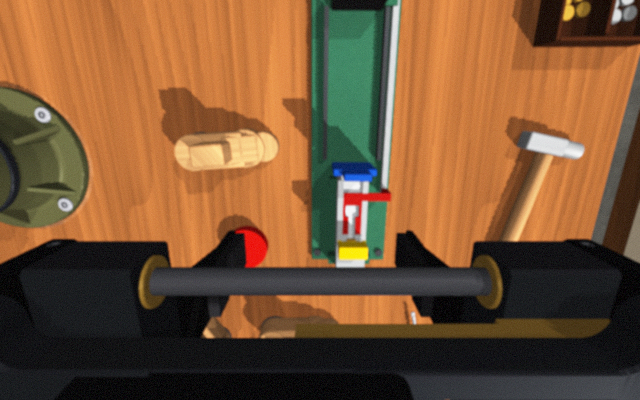

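The wrist view shows the blue stop at (354,170), the yellow catch at (352,252) and the toe stop at the top edge (365,3). I'll compute the cradle pose from both cameras.

```bash
python3 - <<'E'
from h import *
def rect(s): 
    c,sz,a=cv2.minAreaRect(s[:,:2].astype(np.float32)*1000); return np.round(c,1),np.round(sz,1),round(a,2),np.round(np.median(s[:,2]),4),len(s)
for n in('top','wrist'):
    im,P=cloud(n); hsv=cv2.cvtColor(im,cv2.COLOR_BGR2HSV)
    X,Y,Z=P[...,0],P[...,1],P[...,2]
    box=(X>.44)&(X<.62)&(Y>-.2)&(Y<.3)
    y=box&(cv2.inRange(hsv,(22,150,100),(35,255,255))>0)
    print(n,'yellow top',rect(P[y&(Z>.08)]))
    b=box&(cv2.inRange(hsv,(105,150,60),(130,255,255))>0)
    print(' blue',rect(P[b]),'tabtop',rect(P[b&(Z>.1)]) if (b&(Z>.1)).sum()>3 else '')
    g=box&(cv2.inRange(hsv,(60,90,20),(90,255,255))>0)
    pl=P[g&(Z<.02)&(Z>.002)]; print(' plate',rect(pl))
    # edge fits: min x and max x per y slice
    for f,nm in((np.min,'lo'),(np.max,'hi')):
        pts=[]
        for yy in np.arange(-.16,.22,.01):
            q=pl[abs(pl[:,1]-yy)<.005,0]
            if len(q)>3: pts.append((yy,f(q)))
        pts=np.array(pts); k=np.polyfit(pts[:,0],pts[:,1],1)
        for _ in range(3):
            r=abs(np.polyval(k,pts[:,0])-pts[:,1]); m=r<np.median(r)*2+1e-4; k=np.polyfit(pts[m,0],pts[m,1],1)
        print('  edge',nm,k.round(4))
    print('  y ext',np.percentile(pl[:,1],[.5,99.5]).round(4))
    ts=P[g&(Z>.05)&(Y>.1)]
    if len(ts): print(' toestop',rect(ts),np.percentile(ts[:,1],[1,50,99]).round(4))
    t=P[box&(Z>.05)&(Z<.062)&(Y<-.02)&(hsv[...,1]<60)]; print(' tube',rect(t))
E
```

```text
top yellow top (array([ 527.1, -121.5]), array([15.2, 39.6]), 89.04, np.float64(0.0889), 84)
 blue (array([535.6,  -6.8]), array([73.1,  8.9]), 0.13, np.float64(0.0803), 72) tabtop (array([529.2,  -6.5]), array([ 7.1, 33.1]), 83.07, np.float64(0.106), 32)
 plate (array([528.7,  45.1]), array([422.6, 121. ]), 89.24, np.float64(0.0105), 3142)
  edge lo [0.013  0.4696]
  edge hi [-0.0594  0.5744]
  y ext [-0.1641  0.2535]
 toestop (array([531.6, 218. ]), array([24.2, 69.7]), 89.33, np.float64(0.0601), 196) [0.2062 0.2181 0.2299]
 tube (array([528. , -94.9]), array([149.6,  45.2]), 89.68, np.float64(0.055), 423)
wrist yellow top (array([ 530.3, -123.1]), array([17.6, 41. ]), 89.08, np.float64(0.0884), 377)
 blue (array([537.6, -13.5]), array([71. , 22.7]), 3.99, np.float64(0.0723), 690) tabtop (array([531.9,  -7.8]), array([ 8.2, 35.9]), 85.23, np.float64(0.1062), 185)
 plate (array([531.1,  23.4]), array([387.8, 119.7]), 89.28, np.float64(0.0106), 12600)
  edge lo [0.0124 0.471 ]
  edge hi [-0.0593  0.579 ]
  y ext [-0.1649  0.214 ]
 toestop (array([566.9, 202.8]), array([0.6, 2.5]), 87.02, np.float64(0.0539), 8) [0.2025 0.2028 0.2031]
 tube (array([530.9, -93.9]), array([144.9,  44.1]), 89.3, np.float64(0.0554), 1144)
```

Call:
arm_command:
  series:
    - [[-45, -7, 4], 0.15]
    - [[-90, -14, 8], 0.3]
    - [[-135, -21, 12], 0.45]
    - [[-180, -28, 16], 0.6]
    - [[-225, -36, 20], 0.75]

```text
time_s: 2.15
tool_pos: [0.4468, -0.2201, 0.31]
tool_rot: [-180.0, -0.1, 47.2]
force: [1.1, -1.0, -0.8]
grip_width: 0.0867
grasp_force: 0.0
```

```bash
python3 -c "
from h import *
go(.41,-.318,.28,0)"
```

```text
t 2.15 pos [ 0.4468 -0.2201  0.31  ] rot [-1.7998e+02 -7.0000e-02  4.7190e+01] F [ 1.13 -1.02 -0.75] w 0.0867 shift [-96.9  39.5  29.9] turn 0.824 q [-22.  -4.  43.  98.   3.  85. -22.]
```

Call:
arm_command:
  series:
    - [[-25, 10, 8], 0.15]
    - [[-50, 20, 15], 0.3]
    - [[-75, 30, 22], 0.45]
    - [[-97, 39, 30], 0.6]
    - [[-97, 39, 30], 0.75]

```text
time_s: 2.65
tool_pos: [0.4079, -0.3197, 0.2791]
tool_rot: [-180.0, 0.1, 3.8]
force: [-0.2, 0.3, 0.3]
grip_width: 0.087
grasp_force: 0.0
```

Call:
arm_command:
  series:
    - [[0, 0, 0], 0.074]
    - [[0, 0, 0], 0.074]
    - [[0, 0, 0], 0.074]
    - [[0, 0, 0], 0.074]
    - [[0, 0, 0], 0.074]

```text
time_s: 3.15
tool_pos: [0.4101, -0.3176, 0.2803]
tool_rot: [-180.0, -0.0, 0.3]
force: [0.5, -0.2, -0.1]
grip_width: 0.0869
grasp_force: 0.0
```

```bash
python3 - <<'E'
from h import *
im,d,c=snap('wrist'); cv2.imwrite('pics/w2.png',im)
im,P=cloud('wrist')
Z=P[...,2]; m=(abs(P[...,0]-.435)<.1)&(abs(P[...,1]+.318)<.06)&(Z<.12)
for n in('wrist','top'):
  im,P=cloud(n); Z=P[...,2]; m=(abs(P[...,0]-.435)<.11)&(abs(P[...,1]+.318)<.05)&(Z<.12)
  for lo,hi in((.012,.12),(.075,.12)):
    s=P[m&(Z>lo)&(Z<hi)]; c,sz,a=cv2.minAreaRect(s[:,:2].astype(np.float32)*1000); print(n,lo,np.round(c,1),np.round(sz,1),round(a,2),len(s),np.percentile(s[:,2],98).round(4))
  for x in np.arange(.35,.55,.015):
    s=P[m&(abs(P[...,0]-x)<.004)&(Z>.012)]
    if len(s): print(round(x,3),s[:,1].min().round(4),s[:,1].max().round(4),s[:,2].max().round(3))
go(.43,-.318,.28,0)
E
```

```text
wrist 0.012 [ 444.9 -322.3] [149.6  56.1] 2.07 4244 0.0863
wrist 0.075 [ 432.6 -322.3] [45.1 29.4] 0.92 990 0.0869
0.38 -0.344 -0.3012 0.044
0.395 -0.3494 -0.2971 0.045
0.41 -0.349 -0.2971 0.087
0.425 -0.3488 -0.2974 0.088
0.44 -0.3483 -0.2977 0.087
0.455 -0.3479 -0.2963 0.087
0.47 -0.3495 -0.2934 0.042
0.485 -0.3479 -0.2962 0.036
0.5 -0.3441 -0.2986 0.032
0.515 -0.3386 -0.3039 0.026
top 0.012 [ 443.4 -318.3] [149.3  56.2] 0.53 866 0.0881
top 0.075 [ 430.2 -319.2] [43.7 31.2] 0.77 174 0.0906
0.365 -0.3218 -0.3187 0.016
0.38 -0.3442 -0.2968 0.049
0.395 -0.3466 -0.2935 0.049
0.41 -0.3451 -0.2941 0.091
0.425 -0.3451 -0.2929 0.092
0.44 -0.3322 -0.2927 0.091
0.455 -0.3331 -0.293 0.088
0.47 -0.346 -0.2899 0.045
0.485 -0.3403 -0.2938 0.039
0.5 -0.3394 -0.2964 0.03
0.515 -0.3313 -0.3078 0.027
t 3.2 pos [ 0.41   -0.3177  0.2803] rot [-1.7999e+02 -1.0000e-02  2.3000e-01] F [ 1.93  0.17 -0.32] w 0.0873 shift [20.   0.3  0.3] turn 0.004 q [-14.  -0.  50.  99.   0.  81. -54.]
```

View pics/w2.png

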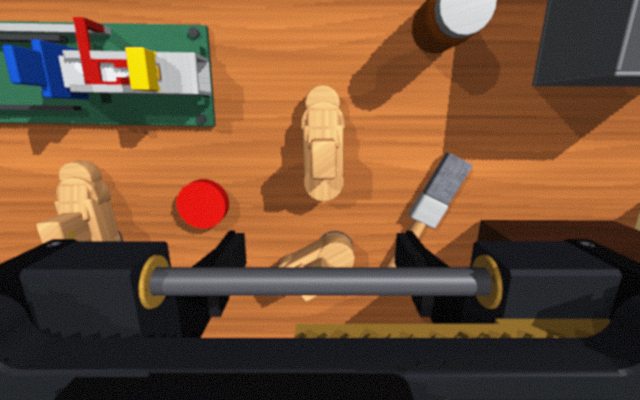

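The wrist view shows the target last at (323,143) with its toe up at (323,88), i.e. towards world +x, and the stem at (323,158). I'll descend to grasp it.

Call:
arm_command:
  series:
    - [[6, 1, 40], -0.01]
    - [[12, 2, 80], -0.01]
    - [[18, 3, 120], -0.01]
    - [[22, 3, 155], -0.01]
    - [[22, 3, 185], -0.01]

```text
time_s: 3.7
tool_pos: [0.432, -0.3203, 0.0933]
tool_rot: [-180.0, 0.1, 0.8]
force: [0.2, 0.7, 1.2]
grip_width: 0.0871
grasp_force: 0.0
```

Call:
arm_command:
  series:
    - [[0, 0, 15], 0]
    - [[0, 0, 28], 0]
    - [[0, 0, 36], 0]
    - [[0, 0, 36], 0]
    - [[0, 0, 36], 0]

```text
time_s: 4.2
tool_pos: [0.4325, -0.3214, 0.0603]
tool_rot: [180.0, -0.1, 0.7]
force: [0.4, -0.7, -0.3]
grip_width: 0.0874
grasp_force: 0.0
```

```bash
python3 -c "
from h import *
go(.432,-.321,.059,1)"
```

```text
t 4.2 pos [ 0.4325 -0.3214  0.0603] rot [ 1.7997e+02 -1.0000e-01  7.3000e-01] F [ 0.41 -0.69 -0.34] w 0.0874 shift [-0.5 -0.4  1.3] turn -0.005 q [ -8.  18.  48. 111. -16.  57. -42.]
```

Call:
arm_command:
  series:
    - [[0, 0, 0], 0]
    - [[0, 0, 0], 0]
    - [[0, 0, 0], 0]
    - [[0, 0, 0], 0]
    - [[0, 0, 0], 0]
  grip: 1
  grip_force: 25

```text
time_s: 4.7
tool_pos: [0.4319, -0.3209, 0.0594]
tool_rot: [-180.0, -0.0, 0.7]
force: [-0.7, -0.4, -0.2]
grip_width: 0.0552
grasp_force: 0.0
```

Call:
arm_command:
  series:
    - [[0, 0, 0], 0]
    - [[0, 0, 0], 0]
    - [[0, 0, -5], 0]
    - [[0, 0, -20], 0]
    - [[0, 0, -40], 0]

```text
time_s: 5.2
tool_pos: [0.4309, -0.3205, 0.0995]
tool_rot: [-180.0, 0.1, 0.7]
force: [-0.4, 0.3, -2.8]
grip_width: 0.0299
grasp_force: 24.9
```

```bash
python3 - <<'E'
from h import *
o=env.get_obs(); print(o['tool_pos'],o['force'],o['grip_width'])
im,d,c=snap('side'); im,P=cloud('side')
Z=P[...,2]; m=(abs(P[...,0]-.435)<.11)&(abs(P[...,1]+.318)<.04)&(Z<.14)
for x in np.arange(.36,.55,.015):
    s=P[m&(abs(P[...,0]-x)<.004)]
    if len(s): print(round(x,3),np.percentile(s[:,2],[1,50,99]).round(3))
cv2.imwrite('pics/s2.png',cv2.resize(im[80:200,270:450],None,fx=4,fy=4,interpolation=cv2.INTER_CUBIC))
E
```

```text
[ 0.43090252 -0.320499    0.09950055] [-0.35313701  0.30204111 -2.8137487 ] 0.029869003193870366
0.36 [-0.01  -0.002  0.004]
0.375 [-0.008  0.002  0.077]
0.39 [-0.005  0.046  0.082]
0.405 [-0.007  0.039  0.079]
0.42 [-0.006  0.044  0.089]
0.435 [-0.007  0.045  0.1  ]
0.45 [-0.007  0.047  0.096]
0.465 [-0.007  0.057  0.081]
0.48 [-0.008  0.056  0.074]
0.495 [-0.008  0.039  0.066]
0.51 [-0.005  0.022  0.061]
0.525 [-0.007 -0.001  0.043]
0.54 [-0.005  0.     0.002]
```

View pics/s2.png

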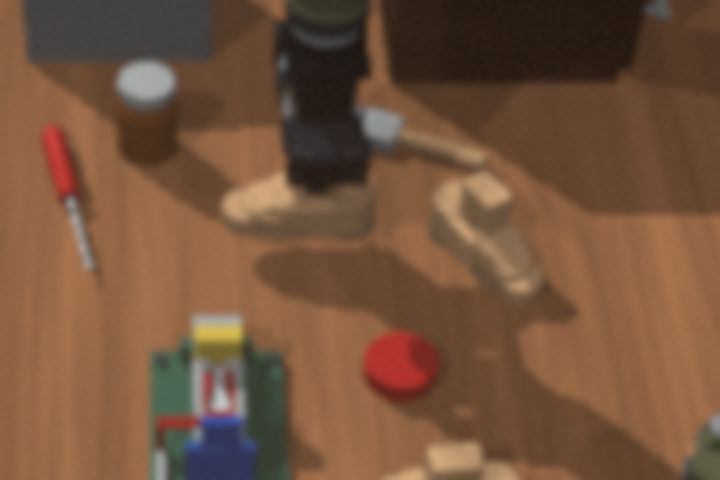

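The side crop shows the last hanging level and upright in the gripper at (300,205), lifted about 36 mm. Transporting it now.

Call:
arm_command:
  series:
    - [[5, -20, -25], -0.1]
    - [[12, -55, -50], -0.22]
    - [[21, -95, -75], -0.35]
    - [[32, -135, -95], -0.49]
    - [[43, -175, -105], -0.63]

```text
time_s: 5.75
tool_pos: [0.4736, -0.1444, 0.2069]
tool_rot: [179.9, -0.2, 37.1]
force: [1.0, -0.6, -3.2]
grip_width: 0.0298
grasp_force: 25.0
```

```bash
python3 -c "
from h import *
go(.532,.1,.2,89)"
```

```text
t 5.75 pos [ 0.4736 -0.1444  0.2069] rot [179.88  -0.23  37.11] F [ 1.01 -0.63 -3.21] w 0.0298 shift [ 194.  -159.6    7.3] turn -0.906 q [-26.  -1.  40. 108.   1.  73. -39.]
```

Call:
arm_command:
  series:
    - [[36, -28, 1], -0.14]
    - [[75, -60, 2], -0.29]
    - [[115, -93, 4], -0.44]
    - [[155, -127, 6], -0.59]
    - [[185, -152, 7], -0.73]

```text
time_s: 6.25
tool_pos: [0.5295, 0.0899, 0.1975]
tool_rot: [180.0, -0.1, 79.1]
force: [0.9, -0.3, -2.2]
grip_width: 0.0297
grasp_force: 25.0
```

Call:
arm_command:
  series:
    - [[7, -7, 0], -0.1]
    - [[7, -7, 0], -0.176]
    - [[7, -7, 0], -0.176]
    - [[7, -7, 0], -0.176]
    - [[7, -7, 0], -0.176]

```text
time_s: 6.75
tool_pos: [0.5242, 0.0947, 0.1975]
tool_rot: [180.0, -0.0, 88.6]
force: [-0.1, 0.5, -2.2]
grip_width: 0.0299
grasp_force: 25.0
```

```bash
python3 - <<'E'
from h import *
go(.532,.1135,.2,89)
for n in('wrist','top','side'):
    im,d,c=snap(n); cv2.imwrite(f'pics/{n}3.png',im)
    im,P=cloud(n); hsv=cv2.cvtColor(im,cv2.COLOR_BGR2HSV); X,Y,Z=np.moveaxis(P,-1,0)
    g=(cv2.inRange(hsv,(60,80,15),(95,255,255))>0)&(abs(X-.53)<.05)&(Y>.17)&(Y<.26)
    ts=P[g&(Z>.05)&(Z<.075)]
    if len(ts)>5: print(n,len(ts),ts[:,2].mean().round(4),np.percentile(ts[:,1],[1,5,95,99]).round(4),np.percentile(ts[:,0],[1,99]).round(4))
    b=P[(cv2.inRange(hsv,(105,150,40),(130,255,255))>0)&(abs(X-.53)<.06)&(Y<.03)&(Y>-.04)]
    if len(b)>5: print(' blue',len(b),np.percentile(b[:,1],[2,50,98]).round(4),np.percentile(b[:,0],[2,98]).round(4))
    w=P[(Z>.1)&(Z<.18)&(abs(X-.532)<.035)&(Y>0)&(Y<.25)]
    if len(w)>5: print(' last?',len(w),np.percentile(w[:,1],[1,99]).round(4),np.percentile(w[:,0],[1,99]).round(4))
E
```

```text
t 6.75 pos [0.5242 0.0947 0.1975] rot [ 1.7998e+02 -1.0000e-02  8.8590e+01] F [-0.15  0.48 -2.16] w 0.0299 shift [19.   7.3 -2.5] turn -0.007 q [-38.   5.  27. 103.  -2.  72. -12.]
wrist 2304 0.0602 [0.2053 0.2063 0.2268 0.228 ] [0.4995 0.5691]
 last? 9488 [0.0365 0.1786] [0.5005 0.552 ]
top 202 0.0598 [0.2056 0.2075 0.2291 0.2303] [0.497  0.5655]
 blue 70 [-0.0113 -0.0054 -0.0024] [0.4995 0.5668]
 last? 131 [0.0337 0.181 ] [0.5005 0.5456]
 last? 450 [0.0803 0.185 ] [0.5005 0.556 ]
```

View pics/wrist3.png

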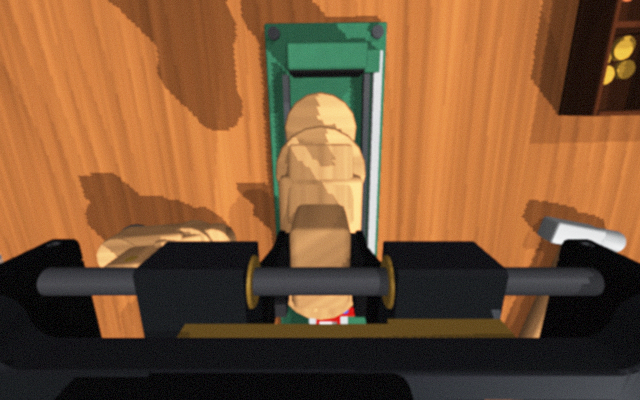

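The wrist view shows the held last at (320,200), with its toe at (320,97) pointing to the toe stop at (328,55), in line with the lane. The toe stop face is at y=0.2055, so I'll lower with the TCP at (0.532, 0.114).

Call:
arm_command:
  series:
    - [[10, 4, 10], -0.007]
    - [[19, 7, 40], -0.007]
    - [[19, 7, 70], -0.007]
    - [[19, 7, 95], -0.007]
    - [[19, 7, 110], -0.007]

```text
time_s: 7.4
tool_pos: [0.5301, 0.1146, 0.0844]
tool_rot: [-179.8, 0.1, 89.2]
force: [-0.3, 0.1, -2.3]
grip_width: 0.0295
grasp_force: 25.0
```

Call:
arm_command:
  series:
    - [[0, 0, 2], 0]
    - [[0, 0, 4], 0]
    - [[0, 0, 6], 0]
    - [[0, 0, 7], 0]
    - [[0, 0, 8], 0]

```text
time_s: 7.9
tool_pos: [0.5321, 0.1144, 0.0801]
tool_rot: [179.9, -0.0, 89.1]
force: [-0.9, -0.3, -3.0]
grip_width: 0.0296
grasp_force: 25.0
```

```bash
python3 -c "
from h import *
go(.532,.114,.073,89)"
```

```text
t 7.9 pos [0.5321 0.1144 0.0801] rot [ 1.7991e+02 -5.0000e-02  8.9140e+01] F [-0.94 -0.29 -3.01] w 0.0296 shift [-0.5 -0.1  7.1] turn 0.002 q [-38.  13.  26. 109.  -7.  59. -10.]
```

Call:
arm_command:
  series:
    - [[0, 0, 1], 0]
    - [[0, 0, 2], 0]
    - [[0, 0, 3], 0]
    - [[0, 0, 4], 0]
    - [[0, 0, 4], 0]

```text
time_s: 8.4
tool_pos: [0.5314, 0.1142, 0.0751]
tool_rot: [-180.0, 0.0, 89.1]
force: [0.6, 0.2, -2.1]
grip_width: 0.03
grasp_force: 25.0
```

Call:
arm_command:
  series:
    - [[0, 0, 1], 0]
    - [[0, 0, 2], 0]
    - [[0, 0, 2], 0]
    - [[0, 0, 2], 0]
    - [[0, 0, 2], 0]

```text
time_s: 8.9
tool_pos: [0.5318, 0.1144, 0.0745]
tool_rot: [180.0, -0.0, 89.1]
force: [-2.7, -0.2, 6.2]
grip_width: 0.0294
grasp_force: 25.0
```

Call:
arm_command:
  series:
    - [[0, 0, -0.5], 0]
    - [[0, 0, -0.5], 0]
    - [[0, 0, -0.5], 0]
    - [[0, 0, -0.5], 0]
    - [[0, 0, -0.5], 0]
  grip: -1

```text
time_s: 9.4
tool_pos: [0.5315, 0.1142, 0.0738]
tool_rot: [180.0, 0.0, 89.1]
force: [0.8, 0.3, -0.1]
grip_width: 0.062
grasp_force: 0.0
```

Call:
arm_command:
  series:
    - [[0, 0, -10], 0]
    - [[0, 0, -30], 0]
    - [[0, 0, -60], 0]
    - [[0, 0, -100], 0]
    - [[0, 0, -140], 0]

```text
time_s: 9.9
tool_pos: [0.5312, 0.114, 0.2158]
tool_rot: [180.0, 0.0, 89.1]
force: [0.1, 0.8, 0.7]
grip_width: 0.0863
grasp_force: 0.0
```

```bash
python3 - <<'E'
from h import *
go(.53,-.122,.18,89.3)
im,P0=cloud('top')
for n in('wrist','top'):
    im,d,c=snap(n); cv2.imwrite(f'pics/{n}4.png',im)
    im,P=cloud(n); Z=P[...,2]; X=P[...,0];Y=P[...,1]
    for lo in(.035,.085):
        s=P[(Z>lo)&(Z<.105)&(abs(X-.532)<.045)&(Y>.03)&(Y<.2)]
        if len(s)>5:
            c,sz,a=cv2.minAreaRect(s[:,:2].astype(np.float32)*1000); print(n,lo,np.round(c,1),np.round(sz,1),round(a,2),len(s),np.percentile(s[:,2],[50,98]).round(4),s[:,1].min().round(4),s[:,1].max().round(4))
    for yy in np.arange(.04,.24,.015):
        s=P[(abs(X-.532)<.015)&(abs(Y-yy)<.004)&(Z<.12)]
        if len(s): print(yy.round(3),np.percentile(s[:,2],[50,95]).round(4),end=' ')
    print()
E
```

```text
t 9.9 pos [0.5312 0.114  0.2158] rot [180.     0.    89.12] F [0.08 0.81 0.72] w 0.0863 shift [-236.     2.4   35.8] turn -0.003 q [-39.   6.  26. 101.  -3.  74. -13.]
wrist 0.035 [533.2 125.3] [145.8  56.7] 88.03 5358 [0.0519 0.0964] 0.0524 0.1982
wrist 0.085 [533.3 114.2] [43.9 30.1] 89.03 1449 [0.0953 0.0968] 0.0922 0.1363
0.04 [0.0109 0.0116] 0.055 [0.0521 0.0533] 0.07 [0.0526 0.0537] 0.1 [0.0954 0.0966] 0.115 [0.0955 0.0966] 0.13 [0.0953 0.0965] 0.145 [0.0513 0.0533] 0.16 [0.0458 0.0476] 0.175 [0.0403 0.0417] 0.19 [0.0343 0.0357] 0.205 [0.0581 0.0609] 0.22 [0.0604 0.0619] 0.235 [0.0105 0.0116] 
top 0.035 [532.7  65.8] [50.8 22.7] 13.06 113 [0.0528 0.0572] 0.0536 0.08
0.04 [0.0099 0.0149] 0.055 [0.0193 0.0537] 0.07 [0.0528 0.0559] 0.22 [0.0615 0.0648] 0.235 [0.0115 0.0157]
```

View pics/wrist4.png

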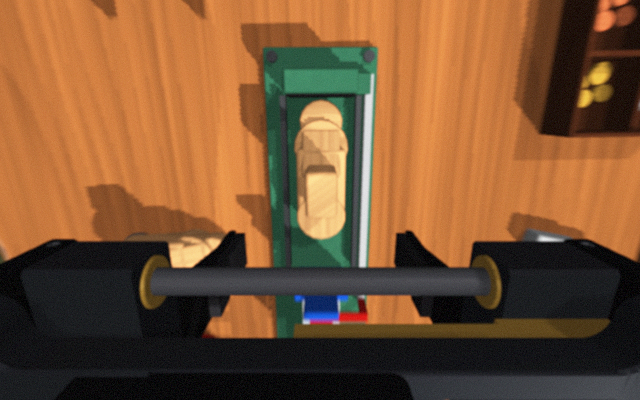

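The wrist view shows the last at (322,170), upright and centred in the lane with its toe just short of the stop. Its top is at z=0.0955, so the sole is flat on the bed. Now over to the catch.

Call:
arm_command:
  series:
    - [[-47, 0, 0], 0]
    - [[-94, 0, 10], 0]
    - [[-141, 0, 20], 0]
    - [[-188, 0, 30], -0.003]
    - [[-235, 1, 40], -0.003]

```text
time_s: 10.5
tool_pos: [0.5286, -0.1225, 0.1738]
tool_rot: [179.9, -0.0, 89.3]
force: [-0.2, -0.2, -0.3]
grip_width: 0.0872
grasp_force: 0.0
```

Call:
arm_command:
  series:
    - [[0, 0, 25], 0]
    - [[0, 0, 50], 0]
    - [[0, 0, 75], 0]
    - [[0, 0, 92], 0]
    - [[0, 0, 98], 0]

```text
time_s: 11.0
tool_pos: [0.5275, -0.1206, 0.074]
tool_rot: [-179.8, -0.0, 89.3]
force: [-0.2, 0.1, 0.3]
grip_width: 0.0866
grasp_force: 0.0
```

```bash
python3 -c "
from h import *
go(.5288,-.1225,.076,89.3)"
```

```text
t 11.0 pos [ 0.5275 -0.1206  0.074 ] rot [-179.8   -0.    89.3] F [-0.17  0.06  0.25] w 0.0866 shift [-1.9  1.4 -2. ] turn 0.0 q [-22.  15.  36. 110. -10.  59.  18.]
```

Call:
arm_command:
  series:
    - [[0, 0, 0], 0]
    - [[0, 0, 0], 0]
    - [[0, 0, 0], 0]
    - [[0, 0, 0], 0]
    - [[0, 0, 0], 0]
  grip: 1
  grip_force: 8

```text
time_s: 11.5
tool_pos: [0.5294, -0.1207, 0.0764]
tool_rot: [179.9, -0.0, 89.3]
force: [-0.5, -0.6, 0.1]
grip_width: 0.0552
grasp_force: 0.0
```

Call:
arm_command:
  series:
    - [[0, 0, 0], 0]
    - [[0, 0, 0], 0]
    - [[0, 0, 0], 0]
    - [[0, 0, 0], 0]
    - [[0, 0, 0], 0]

```text
time_s: 12.0
tool_pos: [0.5291, -0.1207, 0.076]
tool_rot: [180.0, -0.0, 89.3]
force: [-0.5, 0.3, 2.8]
grip_width: 0.0419
grasp_force: 8.0
```

```bash
python3 -c "
from h import *
go(.5288,-.1225,.076,89.3)"
```

```text
t 12.0 pos [ 0.5291 -0.1207  0.076 ] rot [ 1.7999e+02 -1.0000e-02  8.9310e+01] F [-0.53  0.3   2.76] w 0.0419 shift [-1.8 -0.3 -0. ] turn 0.0 q [-22.  15.  36. 110. -10.  59.  18.]
```

Call:
arm_command:
  series:
    - [[0, 0, 0], 0]
    - [[0, 0, 1], 0]
    - [[0, 0, 2], 0]
    - [[0, 0, 3], 0]
    - [[0, 0, 3], 0]
  grip_force: 20

```text
time_s: 12.5
tool_pos: [0.5293, -0.1208, 0.0732]
tool_rot: [180.0, -0.0, 89.3]
force: [-1.5, 0.8, 6.0]
grip_width: 0.0416
grasp_force: 20.0
```

Call:
arm_command:
  series:
    - [[0, 0, 1], 0]
    - [[0, 0, 2], 0]
    - [[0, 0, 3], 0]
    - [[0, 0, 3.5], 0]
    - [[0, 0, 3.5], 0]

```text
time_s: 13.0
tool_pos: [0.5296, -0.1209, 0.0701]
tool_rot: [179.9, -0.0, 89.3]
force: [-2.0, 1.0, 7.7]
grip_width: 0.0415
grasp_force: 20.0
```

```bash
python3 -c "
from h import *
go(.5288,-.1225,.0691,89.3)
im,d,c=snap('top'); im,P=cloud('top'); hsv=cv2.cvtColor(im,cv2.COLOR_BGR2HSV)
y=P[(cv2.inRange(hsv,(22,150,80),(35,255,255))>0)&(abs(P[...,0]-.53)<.05)&(abs(P[...,1]+.12)<.04)]
print(len(y),np.percentile(y[:,2],[50,90]) if len(y) else '')"
```

```text
t 13.0 pos [ 0.5296 -0.1209  0.0701] rot [ 1.7993e+02 -1.0000e-02  8.9310e+01] F [-2.    0.97  7.73] w 0.0415 shift [-1.6 -0.8  1. ] turn 0.0 q [-22.  15.  36. 110. -11.  58.  18.]
0
```

Call:
arm_command:
  series:
    - [[0, 0, 0.5], 0]
    - [[0, 0, 1], 0]
    - [[0, 0, 1], 0]
    - [[0, 0, 1], 0]
    - [[0, 0, 1], 0]

```text
time_s: 13.55
tool_pos: [0.5296, -0.1209, 0.0693]
tool_rot: [179.9, -0.0, 89.3]
force: [-1.2, 0.9, 8.9]
grip_width: 0.0418
grasp_force: 20.0
```

Call:
arm_command:
  series:
    - [[1, 0, 0.2], 0]
    - [[2, 0, 0.2], 0]
    - [[3, 0, 0.2], 0]
    - [[4, 0, 0.2], 0]
    - [[4, 0, 0.2], 0]

```text
time_s: 14.05
tool_pos: [0.5297, -0.118, 0.0692]
tool_rot: [179.9, 0.1, 89.3]
force: [-1.6, -0.5, 8.5]
grip_width: 0.0421
grasp_force: 20.0
```

Call:
arm_command:
  series:
    - [[3, 0, 0], 0]
    - [[6, 0, 0], 0]
    - [[9, 0, 0], 0]
    - [[12, 0, 0], 0]
    - [[12, 0, 0], 0]

```text
time_s: 14.55
tool_pos: [0.5298, -0.1054, 0.0692]
tool_rot: [179.9, 0.0, 89.3]
force: [-2.1, 0.3, 8.9]
grip_width: 0.0416
grasp_force: 20.0
```

```bash
cat > hs.py <<'E'
from h import *
def chk():
    for n in('top','side'):
        im,d,c=snap(n); cv2.imwrite(f'pics/{n}_last.png',im); im,P=cloud(n); hsv=cv2.cvtColor(im,cv2.COLOR_BGR2HSV); X,Y,Z=np.moveaxis(P,-1,0)
        b=P[(cv2.inRange(hsv,(105,150,40),(130,255,255))>0)&(abs(X-.53)<.06)&(abs(Y)<.1)]
        t=b[b[:,2]>.098]
        y=P[(cv2.inRange(hsv,(22,150,60),(35,255,255))>0)&(abs(X-.53)<.05)&(Y<0)&(Y>-.2)]
        print(n,'blue',len(b),np.percentile(b[:,1],[2,50,98]).round(4) if len(b) else '','tab',len(t),t.mean(0).round(4) if len(t) else '','yel',len(y),np.r_[np.median(y,0),np.percentile(y[:,2],[50,90,97])].round(4) if len(y) else '')
E
python3 -c "
from hs import *
chk(); go(.53,-.09,.069,89.3)"
```

```text
top blue 70 [0.0034 0.009  0.0121] tab 42 [0.5314 0.0086 0.1054] yel 0 
side blue 5 [0.0114 0.014  0.0165] tab 4 [0.5292 0.0149 0.1076] yel 70 [ 0.5315 -0.098   0.0784  0.0784  0.0832  0.0855]
t 14.65 pos [ 0.5299 -0.1054  0.0692] rot [1.7992e+02 2.0000e-02 8.9280e+01] F [-1.41 -0.31  9.04] w 0.0421 shift [15.4 -0.1  0.2] turn -0.0 q [-23.  15.  36. 110. -10.  58.  16.]
```

Call:
arm_command:
  series:
    - [[4, 0, 0], 0]
    - [[8, 0, 0], 0]
    - [[12, 0, 0], 0]
    - [[15, 0, 0], 0]
    - [[15, 0, 0], 0]

```text
time_s: 15.15
tool_pos: [0.53, -0.0902, 0.0691]
tool_rot: [179.9, 0.0, 89.3]
force: [-1.7, -0.2, 9.3]
grip_width: 0.0421
grasp_force: 20.0
```

Call:
arm_command:
  series:
    - [[0, 0, 0], 0]
    - [[0, 0, 0], 0]
    - [[0, 0, 0], 0]
    - [[0, 0, 0], 0]
    - [[0, 0, 0], 0]
  grip: -0.4

```text
time_s: 15.65
tool_pos: [0.5292, -0.0897, 0.0679]
tool_rot: [-180.0, -0.0, 89.3]
force: [0.4, 0.3, -0.1]
grip_width: 0.0606
grasp_force: 0.0
```

```bash
python3 -c "
from hs import *
chk(); go(.5308,-.03,.17,89.3)"
```

```text
top blue 83 [0.0179 0.0235 0.0307] tab 39 [0.5302 0.0231 0.1062] yel 0 
side blue 1 [0.0196 0.0196 0.0196] tab 0  yel 61 [ 0.5321 -0.0839  0.0794  0.0794  0.0843  0.0847]
t 15.75 pos [ 0.5293 -0.0897  0.068 ] rot [-179.99    0.     89.31] F [-0.07 -0.58  0.39] w 0.0607 shift [  59.7    0.8 -102. ] turn 0.0 q [-25.  15.  35. 111. -10.  58.  15.]
```

Call:
arm_command:
  series:
    - [[0, 0, -25], 0]
    - [[0, 0, -50], 0]
    - [[0, 0, -50], 0]
    - [[40, 1, -50], 0]
    - [[86, 1, -50], 0]
  grip: 1

```text
time_s: 16.25
tool_pos: [0.5314, -0.005, 0.118]
tool_rot: [180.0, 0.0, 89.0]
force: [0.6, 0.1, 0.2]
grip_width: 0.0291
grasp_force: 0.0
```

Call:
arm_command:
  series:
    - [[0, 0, 0], 0]
    - [[0, 0, 0], 0]
    - [[0, 0, 0], 0]
    - [[0, 0, 0], 0]
    - [[0, 0, 0], 0]

```text
time_s: 16.75
tool_pos: [0.5313, -0.0051, 0.118]
tool_rot: [180.0, 0.0, 89.2]
force: [-0.3, 0.1, -0.5]
grip_width: 0.0009
grasp_force: 0.0
```

```bash
python3 -c "
from hs import *
im,d,c=snap('wrist'); cv2.imwrite('pics/w5.png',im)
go(.5305,-.004,.08,89.3); chk()"
```

```text
t 16.8 pos [ 0.5314 -0.0049  0.1181] rot [1.7999e+02 1.0000e-02 8.9200e+01] F [-0.41  0.46 -0.46] w 0.0002 shift [ 0.9 -0.9 38.1] turn -0.002 q [-32.  10.  33. 109.  -6.  63.   2.]
top blue 0  tab 0  yel 92 [ 0.5264 -0.0916  0.0823  0.0823  0.0862  0.0878]
side blue 0  tab 0  yel 3 [ 0.5288 -0.0834  0.0813  0.0813  0.082   0.0821]
```

Call:
arm_command:
  series:
    - [[0, 0, 10], 0]
    - [[0, 0, 20], 0]
    - [[0, 0, 30], 0]
    - [[0, 0, 38], 0]
    - [[0, 0, 38], 0]

```text
time_s: 17.4
tool_pos: [0.5301, -0.0039, 0.0783]
tool_rot: [-179.8, 0.0, 89.3]
force: [0.2, -0.4, -0.6]
grip_width: 0.0003
grasp_force: 0.0
```

Call:
arm_command:
  series:
    - [[2, 0, 0], 0]
    - [[4, 0, 0], 0]
    - [[6, 0, 0], 0]
    - [[8, 0, 0], 0]
    - [[9, 0, 0], 0]

```text
time_s: 17.9
tool_pos: [0.5317, 0.0057, 0.0804]
tool_rot: [180.0, -0.0, 89.3]
force: [0.6, -0.2, 0.1]
grip_width: 0.0007
grasp_force: 0.0
```

Call:
arm_command:
  series:
    - [[1.5, 0, 0], 0]
    - [[3, 0, 0], 0]
    - [[4.5, 0, 0], 0]
    - [[6, 0, 0], 0]
    - [[6, 0, 0], 0]

```text
time_s: 18.4
tool_pos: [0.5318, 0.0112, 0.0803]
tool_rot: [180.0, 0.0, 89.3]
force: [0.3, -3.6, 1.2]
grip_width: 0.0007
grasp_force: 1.3
```

```bash
python3 -c "
from hs import *
go(.5305,.03,.08,89.3); chk()"
```

```text
t 18.4 pos [0.5318 0.0112 0.0803] rot [179.98   0.    89.31] F [ 0.3  -3.63  1.23] w 0.0007 shift [18.8 -1.5  0.3] turn 0.0 q [-33.  12.  32. 111.  -8.  59.   2.]
top blue 0  tab 0  yel 97 [ 0.5267 -0.0859  0.0823  0.0823  0.0862  0.0883]
side blue 4 [0.0279 0.0323 0.033 ] tab 0  yel 0
```

Call:
arm_command:
  series:
    - [[2.5, 0, 0], 0]
    - [[5, 0, 0], 0]
    - [[7.5, 0, 0], 0]
    - [[10, 0, 0], 0]
    - [[10, 0, 0], 0]

```text
time_s: 19.0
tool_pos: [0.5316, 0.0223, 0.08]
tool_rot: [-180.0, -0.0, 89.4]
force: [0.7, -0.3, 0.5]
grip_width: 0.0006
grasp_force: 0.4
```

Call:
arm_command:
  series:
    - [[0.5, 0, 0], 0]
    - [[1, 0, 0], 0]
    - [[1.5, 0, 0], 0]
    - [[2, 0, 0], 0]
    - [[2, 0, 0], 0]

```text
time_s: 19.5
tool_pos: [0.5316, 0.0231, 0.08]
tool_rot: [-180.0, 0.0, 89.3]
force: [-0.3, -1.8, 0.3]
grip_width: 0.0003
grasp_force: 1.2
```

```bash
python3 -c "
from hs import *
go(.5305,.03,.08,89.3); chk()"
```

```text
t 19.5 pos [0.5316 0.0231 0.08  ] rot [-1.7998e+02  1.0000e-02  8.9300e+01] F [-0.28 -1.76  0.33] w 0.0003 shift [ 6.9 -1.1 -0. ] turn 0.0 q [-34.  13.  31. 111.  -8.  59.   0.]
top blue 0  tab 0  yel 99 [ 0.5283 -0.0743  0.083   0.083   0.0874  0.0886]
side blue 0  tab 0  yel 0
```

Call:
arm_command:
  series:
    - [[0.3, 0, 0], 0]
    - [[0.6, 0, 0], 0]
    - [[0.9, 0, 0], 0]
    - [[1.2, 0, 0], 0]
    - [[1.2, 0, 0], 0]

```text
time_s: 20.1
tool_pos: [0.5316, 0.0246, 0.08]
tool_rot: [-180.0, -0.0, 89.3]
force: [-0.3, -1.9, -1.5]
grip_width: 0.0003
grasp_force: 1.1
```

Call:
arm_command:
  series:
    - [[0.3, 0, 0], 0]
    - [[0.6, 0, 0], 0]
    - [[0.9, 0, 0], 0]
    - [[0.9, 0, 0], 0]
    - [[0.9, 0, 0], 0]

```text
time_s: 20.6
tool_pos: [0.5317, 0.0255, 0.0801]
tool_rot: [-180.0, -0.0, 89.3]
force: [-0.8, -2.1, -1.7]
grip_width: 0.0005
grasp_force: 0.9
```

```bash
python3 -c "
from hs import *
go(.5305,.03,.08,89.3); chk()"
```

```text
t 20.6 pos [0.5317 0.0255 0.0801] rot [-1.800e+02 -2.000e-02  8.932e+01] F [-0.83 -2.14 -1.72] w 0.0005 shift [ 4.4 -1.3  0.1] turn 0.0 q [-34.  13.  31. 111.  -8.  59.   0.]
top blue 0  tab 0  yel 99 [ 0.5288 -0.0715  0.0831  0.0831  0.0871  0.0878]
side blue 4 [0.0402 0.0428 0.0456] tab 0  yel 0
```

Call:
arm_command:
  series:
    - [[0.2, 0, 0], 0]
    - [[0.4, 0, 0], 0]
    - [[0.6, 0, 0], 0]
    - [[0.8, 0, 0], 0]
    - [[0.8, 0, 0], 0]

```text
time_s: 21.2
tool_pos: [0.5318, 0.0261, 0.0802]
tool_rot: [180.0, -0.0, 89.3]
force: [-0.3, -1.7, -1.0]
grip_width: 0.0002
grasp_force: 1.0
```

```bash
python3 -c "
from hs import *
go(.5305,.03,.08,89.3); chk()"
```

```text
t 21.2 pos [0.5318 0.0261 0.0802] rot [ 1.7999e+02 -1.0000e-02  8.9310e+01] F [-0.34 -1.72 -0.95] w 0.0002 shift [ 3.8 -1.4  0.2] turn 0.0 q [-34.  13.  31. 111.  -8.  59.   0.]
top blue 0  tab 0  yel 98 [ 0.5287 -0.0712  0.0835  0.0835  0.0872  0.0895]
side blue 1 [0.045 0.045 0.045] tab 0  yel 0
```

Call:
arm_command:
  series:
    - [[0.2, 0, 0], 0]
    - [[0.4, 0, 0], 0]
    - [[0.6, 0, 0], 0]
    - [[0.8, 0, 0], 0]
    - [[0.8, 0, 0], 0]

```text
time_s: 21.8
tool_pos: [0.5318, 0.0271, 0.0801]
tool_rot: [180.0, -0.0, 89.3]
force: [-0.2, -0.2, 0.5]
grip_width: 0.0004
grasp_force: 0.0
```

```bash
python3 -c "
from hs import *
go(.5305,.03,.08,89.3); chk()"
```

```text
t 21.8 pos [0.5318 0.0271 0.0801] rot [ 1.7999e+02 -1.0000e-02  8.9320e+01] F [-0.2  -0.19  0.45] w 0.0004 shift [ 2.9 -1.3  0.1] turn 0.0 q [-34.  13.  31. 111.  -8.  59.   0.]
top blue 0  tab 0  yel 99 [ 0.5279 -0.0684  0.0888  0.0888  0.0933  0.095 ]
side blue 4 [0.0427 0.0444 0.0481] tab 0  yel 0
```

It popped: the yellow top is back at 0.0888 and the push force has dropped to zero. Backing off.

Call:
arm_command:
  series:
    - [[-4, 0, 0], 0]
    - [[-9, 0, 0], 0]
    - [[-14, 0, -10], 0]
    - [[-14, 0, -50], 0]
    - [[-14, 0, -95], 0]

```text
time_s: 22.4
tool_pos: [0.5304, 0.0118, 0.1756]
tool_rot: [-179.8, 0.1, 89.2]
force: [1.1, -0.1, 0.2]
grip_width: 0.0001
grasp_force: 0.0
```

Call:
arm_command:
  series:
    - [[-45, -30, -20], 0]
    - [[-90, -60, -40], 0]
    - [[-130, -90, -60], 0]
    - [[-130, -90, -60], 0]
    - [[-130, -90, -60], 0]

```text
time_s: 22.9
tool_pos: [0.4395, -0.119, 0.2371]
tool_rot: [179.8, -0.1, 89.0]
force: [0.4, 0.4, -0.2]
grip_width: 0.0002
grasp_force: 0.0
```

```bash
python3 -c "
from hs import *
go(.5,-.1,.2,89.3); chk()
im,P=cloud('top'); Z=P[...,2]; X=P[...,0];Y=P[...,1]
s=P[(Z>.085)&(Z<.105)&(abs(X-.532)<.03)&(Y>.07)&(Y<.16)]; print(len(s),s.mean(0) if len(s) else '')
im,d,c=snap('wrist'); t=np.load('top.npz')['im']
a=cv2.resize(im,(640,400)); b=cv2.resize(t[165:235,235:405],(640,264),interpolation=cv2.INTER_CUBIC)
cv2.imwrite('pics/fin.png',cv2.resize(np.vstack([a[:300],b]),None,fx=1,fy=1))"
```

```text
t 22.9 pos [ 0.4395 -0.119   0.2371] rot [ 1.7977e+02 -1.2000e-01  8.8990e+01] F [ 0.38  0.35 -0.17] w 0.0002 shift [20.  60.  37.4] turn -0.005 q [-29.  -9.  37. 110.   6.  77.   6.]
top blue 79 [0.0394 0.0457 0.0496] tab 43 [0.5313 0.0452 0.105 ] yel 98 [ 0.5279 -0.0684  0.0884  0.0884  0.0927  0.0944]
side blue 0  tab 0  yel 51 [ 0.533  -0.0619  0.0861  0.0861  0.0908  0.0922]
162 [0.53016143 0.11572953 0.0949806 ]
```

View pics/fin.png

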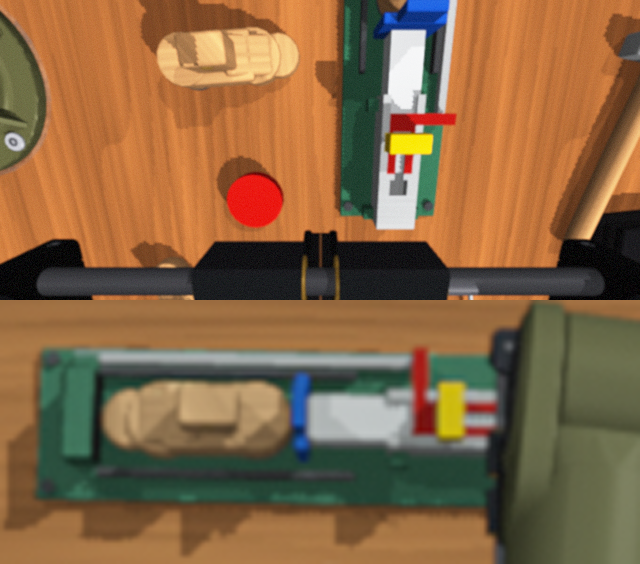

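The last is upright between the toe stop and the blue heel stop (lower half, (205,418) and (300,418)). The yellow catch is up over the red plate (450,410), at full height 0.088. The arm touches nothing and the bystanders are in place.

```bash
python3 -c "
from cell import env
print(env.sign_off())"
```

```text
the job is handed in; nothing more can be done
None
```

The last lies upright in the cradle with its toe at the stop and is locked in: the heel stop slid about 52 mm until the catch popped up through the red plate, and I handed the job in at about 23 s (no verdict was returned).

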